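# Ready the bead press

## Task

Set up the glass bead press: stand the aluminium angle straightedge flush against the long face of the black mould that looks away from the robot, centred along it, and let go of it. Then pick up the press's top plate by its wooden grip, carry it over the rod rack, and finish still holding it level and squared up over the middle of the mould, hovering about 10 mm above it without touching the mould or the straightedge. Do not bump the rod rack, and leave the cup, the jar and the paddle where they are.

Things in the scene. Friction and masses are not known exactly. Their poses are not given: they have to be found in the camera images.
- mould: Lower half of the press: a black graphite block, screwed to the bench, 70 (x) x 110 (y) x 15 (z) mm, with three shallow round cavities in a row along y. Origin at the centre of its underside; z up; its +x face (a long one) looks away from the robot.
- mould_top (a point): Centre of the mould's top face, 15 mm above the bench; axes as the mould.
- mould_face (a point): Middle of the mould's long face that looks away from the robot (35 mm from the mould's centre along +x), 7.5 mm above the bench; axes as the mould: x points out of the face, y along it.
- fence_center (a point): Centre of the upright leg (25 mm above the bench) of the straightedge, a loose aluminium angle 160 mm long (y), about 0.25 kg, standing on its foot beyond the mould. Upright 10 mm thick (x), 50 mm high, gripped across its thickness, fingertips above the 15 mm mould; foot 5 mm thick, reaching 35 mm to +x behind it. The upright's -x side is the flat face for the mould.
- fence_left (a point): Point on the straightedge's flat face (5 mm from the centre along -x), 55 mm from its middle along +y, 7.5 mm above the bench.
- fence_right (a point): The same at 55 mm along -y.
- top_center (a point): Mid-height point on the axis of the loose top plate with grip, 85 mm high, about 0.42 kg: steel plate 52 (x) x 92 (y) x 10 mm, upright wooden grip on its middle, 20 mm thick (x), 46 mm wide (y), up to full height. 42.5 mm above the plate's underside. Same when turned half round. Gripped about 63 mm above the underside, the fingers clear the 50 mm straightedge.
- rack: Rod rack fixed to the bench between the mould and the top plate: two dark steel end plates 90 mm wide (y) carrying five glass rods 280 mm long that lie along x; highest point 108 mm above the bench. Origin at the centre of its underside.
- cup_rim (a point): Bystander: centre of the mouth of a steel cup, 72 mm across and 85 mm high.
- jar_center (a point): Bystander: middle of a lidded glass jar, 60 mm across and 80 mm high.
- paddle_center (a point): Bystander: middle of a graphite paddle lying on the bench, 200 mm long along its x with the wooden handle at -x, blade 60 mm wide, 16 mm high at most.
Things that resemble listed ones, but are neither listed nor needed, are in the scene too. What is shaped like the part that bears top_center but green or yellow is not meant.

How it is judged:
On the way, in this order (a step that is already met when the one before it is completed fails the run):
1. the straightedge stands flush against the mould's far long face, centred, let go (x of fence_left in the frame of mould_face between -0.0025 and 0.003 m and x of fence_right in the frame of mould_face between -0.0025 and 0.003 m and y of fence_center in the frame of mould_face between -0.025 and 0.025 m and angle between fence_center's own z axis and vertical below 0.05 rad and height (world z) of fence_center below 0.03 m and contact force between fence and the fingers below 0.1 N), for 0.2 s.
2. the top plate passes above the rod rack (y of top_center in the frame of rack between -0.05 and 0.05 m and x of top_center in the frame of rack between -0.16 and 0.16 m and height (world z) of top_center above 0.15 m), for 0.02 s.
At the end, for the whole second after the job is handed in: Top plate held still: underside 4-18 mm above the mould, centre within 7 mm, parallel within 0.08 rad, level within 0.06 rad, touching neither mould nor straightedge. Straightedge released, within 3 mm of the mould's far long face at both ends, centred within 25 mm (all of step 1 and z of top_center in the frame of mould_top between 0.0465 and 0.0605 m and horizontal distance between top_center and mould_top below 0.007 m and angle between the y axis of top_center and the y axis of mould_top, either way round below 0.08 rad and angle between top_center's own z axis and vertical below 0.06 rad and contact force between top and mould below 0.1 N and contact force between top and fence below 0.1 N and contact force between top and the fingers above 2 N and linear speed of top below 0.01 m/s); the arm keeps its last pose, push and grip.
It fails at once if the rod rack is bumped (contact force between rack and anything else above 2 N).
It fails at once if the top plate touches the mould (contact force between top and mould above 1 N).
It fails at once if the cup is moved by more than 20 mm (distance of cup_rim from where it was at the start of the episode above 0.02 m).
It fails at once if the jar is moved by more than 20 mm (distance of jar_center from where it was at the start of the episode above 0.02 m).
It fails at once if the paddle is moved by more than 20 mm (distance of paddle_center from where it was at the start of the episode above 0.02 m).
It also fails if it takes over 64 s, if anything falls off the work surface, if the arm or the gripper's body presses on something with over 40 N, if the wrist force passes 120 N, or if a joint passes its speed limit or range.

## Robot

A 6-joint arm with a two-finger parallel gripper is mounted at the origin on the work surface. World frame = base frame: x ahead of the robot, y to its left, z up, the work surface at z = 0. Lengths are in m, angles in rad, forces in N, time in s.
With the tool pointing down it reaches from about 0.325 to 0.9 m from the base axis. Payload 6.1 kg.
Tool frame: the origin (TCP) lies midway between the tips of the shut fingers; the grasp point (between the pads) lies robot.tcp_to_grasp behind it (robot.tcp_to_grasp is the distance from the TCP to the grasp point, in m); z points along the fingers, y is the line along which they close (so a half turn about z gives the same grasp; the last joint's range is limited). The gripper opens to 85 mm and grips with 20 to 120 N. Pads are 22 mm wide; open, the fingers measure 114 mm over their backs; the gripper's body (76 mm by 85 mm) begins 54 mm behind the grasp point. The pads swing forward as they close: fully open they stand 13 mm farther back than shut.
Start: joints at [1.124, 0.22, 1.526, -0, 1.395, -0.126], TCP at [0.197, 0.593, 0.199] pointing down, gripper open.
Joint ranges: [-2.98, 2.98], [-0.91, 2.08], [0.09, 2.57], [-1.24, 4.39], [0.2, 2.65], [-2.68, 2.68]. Speed limits (rad/s): [2.57, 2.57, 3.01, 3.14, 3.14, 3.14].

## Interface

Orientations are given as [roll, pitch, yaw] about the fixed x, y, z axes, in that order (R = Rz(yaw) Ry(pitch) Rx(roll)).
In Python, from bench import readout, viewer, ticket, search_frame, silhouettes, mark_of, robot gives the robot as it stands. The module is installed in compiled form; this text tells all that it offers.
- The arm moves only by the tool play_rows, never from a script. Its argument "steps" is a list that holds one entry, the list of rows, each a list of 6 numbers: the shift along the tool's x, y, z in mm, then the turn, a rotation vector about the tool's x, y, z in degrees. In form: [[[dx, dy, dz, ax, ay, az], ...]]. A call has 1 to 5 rows; each row shifts and turns the commanded pose from where the row before left it, along the tool's axes as they then stand; what a row does not reach is not made up. A row lasts 1/12 s, in which the tool goes at most 41.7 mm and 7.16 degrees, less where a joint would pass 70% of its speed; a pose out of reach is approached as far as the arm can. A call is refused whole if a number of a shift passes 41.7 or a number of a turn 7.16, either way. A call with a gripper value outside its range is refused whole. "gripper" is the gripper command: -1 is shut, 1 is fully open, values between are in proportion, set as the call begins (left out, the last holds). The fingers move at their own pace and stop on an object; the grip force is fixed at half the most. Time passes only in rows, so rows that do not move let the fingers close. It gives the time, the measured TCP pose, the force, the opening and the grip force at its end, in the units of the state.
- readout.get_state(): the state, without advancing time (a new reading comes with each control period).
- viewer.snapshot(name): name is "side" or "top" or "wrist"; returns the picture (480x640x3 uint8, red, green, blue); there is no depth.
- viewer.get_calibration(name): a dict with "mtx" (3x3 intrinsics, pixels), "R" (3x3) and "t" (3): a world point X has camera coordinates R X + t. Camera axes: x right, y down, z forward; pixel columns grow to the right and rows downward; lengths in m; the calibration is good to about 2 mm. The wrist camera is an equidistant fisheye: a pixel r from the principal point sees the ray r / f radians off the axis. A picture is of the moment at which its call begins: read the wrist's pose just before it. get_calibration takes no time and is no camera call; for the wrist camera it gives the pose at the moment of the call.
- ticket.hand_in(): hands the job in; it is judged then, once.
Trained networks look in the newest picture that a camera, given by its name, has taken for a name from the list of things; names that differ only in an ending like _2 or _b are one class to them, and where a whole thing is asked for, a point or a joint stands for the part that bears it (a point fixed in the world has none). Each returns a list of dicts, best first, with "p" (0 to 1); they miss things now and then, are a little off and sometimes report something else, mostly with a low value. They report only what shows in the picture. A call takes as long as a camera call. They do not tell look-alikes from the thing itself.
- search_frame(camera, target): "location" ([row, column] in pixels, amid what is visible of it).
- silhouettes(camera, target): "mask" (480x640 bool, what is visible of it) and "location" ([row, column] in pixels, amid what is visible of it).
- mark_of(camera, target): "location" ([row, column] in pixels: a listed point, or the origin of a listed thing).
The state is a dict: "clock": time; "joint_positions": joint angles; "joint_velocities": joint speeds; "effort": joint torques, N m; "ee_pos": TCP position; "eef_rot": TCP orientation; "wrist_force": force on the tool from outside, world axes, zero at the start; "moment": the same for the moment, N m; "opening": opening from 0.0 (shut) to 1.0 (fully open); "gripper_force": force on a finger pad.
Only numpy, scipy, OpenCV 4.12 (cv2) and the standard library are available. Lean on these libraries where they do the work, as an engineer would, in place of code of your own. Each camera call takes 0.05 s, during which the arm holds its last target. There are 200 camera calls.

## Working session

There is one attempt and no reset: what is moved stays moved. The work goes in short steps, Python scripts to look and compute and a tool call to move; the robot and the scene stay as the last step left them, time stands still between calls to the robot, and variables do not carry over. Pictures are saved under pics/ and viewed, at most 10 in all, crops included, and the job is handed in when it is done.

Besides the shell and the picture viewer there is one more tool, called after "Call:" in YAML: its name, and indented under it one key for each argument. play_rows: Moves the arm, as the interface text tells. Its arguments: {"type":"object","properties":{"steps":{"type":"array"},"gripper":{"type":"number"}},"required":["steps"]}

```bash
mkdir -p pics; cat > h.py <<'E'
import numpy as np, cv2
from bench import readout, viewer, ticket, search_frame, silhouettes, mark_of, robot
def ray(c,rc):
    k=viewer.get_calibration(c);M=np.array(k["mtx"]);R=np.array(k["R"]);t=np.array(k["t"])
    u=(rc[1]-M[0,2])/M[0,0];v=(rc[0]-M[1,2])/M[1,1]
    if c=="wrist":
        th=np.hypot(u,v);s=np.sin(th)/max(th,1e-9);d=np.array([u*s,v*s,np.cos(th)])
    else: d=np.array([u,v,1.])
    return -R.T@t,R.T@d
def at(c,rc,z):
    o,d=ray(c,rc);return o+d*(z-o[2])/d[2]
def save(c,n):
    im=viewer.snapshot(c);cv2.imwrite("pics/"+n+".png",im[:,:,::-1]);return im
E
python3 - <<'E'
from h import *
print(robot.tcp_to_grasp, {k:np.round(v,3).tolist() for k,v in readout.get_state().items()})
a=save("top","top0");b=save("side","side0")
H=dict(mould=0,mould_top=.015,mould_face=.0075,fence_center=.025,fence_left=.0075,fence_right=.0075,top_center=.0425,rack=0,cup_rim=.085,jar_center=.04,paddle_center=.008)
for c in("top","side"):
  print(c,np.round(ray(c,(240,320)),2).tolist())
  for n,z in H.items():
    print(n,[(round(r["p"],2),np.round(r["location"]).tolist(),np.round(at(c,r["location"],z),3)[:2].tolist()) for r in mark_of(c,n)[:4]])
E
```

```text
0.0187 {'clock': 0.0, 'joint_positions': [1.124, 0.221, 1.528, 0.0, 1.395, -0.126], 'joint_velocities': [0.0, 0.001, -0.002, 0.0, 0.0, -0.001], 'effort': [0.0, -49.69, -38.939, -0.0, 0.011, 0.0], 'ee_pos': [0.197, 0.593, 0.198], 'eef_rot': [-3.14, -0.0, 2.821], 'wrist_force': [0.227, -0.619, -0.056], 'moment': [-0.008, -0.031, 0.001], 'gripper_force': 0.0, 'opening': 1.0}
top [[0.37, 0.08, 1.12], [0.21, 0.04, -0.98]]
mould [(0.71, [327.0, 478.0], [0.438, -0.246]), (0.25, [259.0, 474.0], [0.591, -0.232])]
mould_top [(0.7, [327.0, 482.0], [0.437, -0.249]), (0.22, [324.0, 476.0], [0.442, -0.236])]
mould_face [(0.7, [312.0, 477.0], [0.471, -0.241])]
fence_center [(0.82, [255.0, 497.0], [0.601, -0.278]), (0.18, [289.0, 256.0], [0.478, 0.257])]
fence_left [(0.84, [259.0, 473.0], [0.591, -0.228]), (0.43, [161.0, 419.0], [0.817, -0.094])]
fence_right []
top_center [(0.91, [223.0, 248.0], [0.623, 0.289]), (0.84, [287.0, 257.0], [0.479, 0.253])]
rack [(0.67, [310.0, 368.0], [0.454, 0.003])]
cup_rim [(0.9, [160.0, 342.0], [0.774, 0.092])]
jar_center [(0.79, [164.0, 419.0], [0.797, -0.088])]
pad
[... 287 characters left out ...]
ace [(0.94, [395.0, 400.0], [0.477, -0.248]), (0.6, [232.0, 236.0], [0.511, 0.322])]
fence_center [(0.62, [363.0, 470.0], [0.595, -0.28])]
fence_left [(0.84, [353.0, 439.0], [0.589, -0.226])]
fence_right [(0.58, [396.0, 498.0], [0.592, -0.336])]
top_center [(0.89, [212.0, 281.0], [0.618, 0.288]), (0.73, [248.0, 176.0], [0.352, 0.277]), (0.66, [230.0, 236.0], [0.488, 0.274]), (0.55, [393.0, 399.0], [0.454, -0.263])]
rack [(0.58, [312.0, 290.0], [0.455, 0.011]), (0.23, [396.0, 400.0], [0.48, -0.244])]
cup_rim [(0.87, [207.0, 388.0], [0.783, 0.098]), (0.73, [222.0, 190.0], [0.394, 0.29])]
jar_center [(0.86, [256.0, 455.0], [0.803, -0.084])]
paddle_center [(0.77, [221.0, 188.0], [0.441, 0.437])]
```

View pics/top0.png

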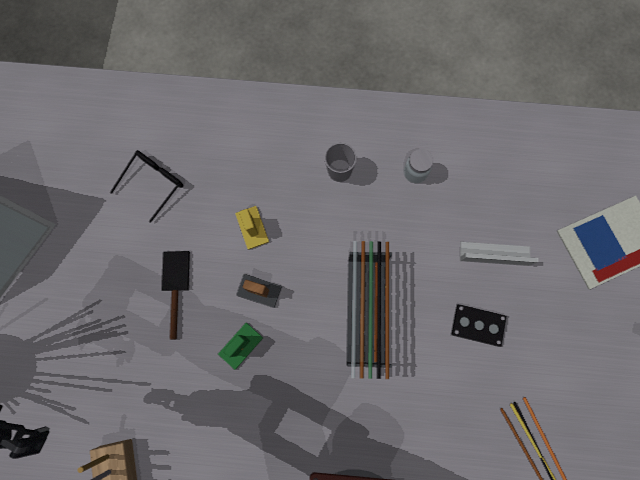

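View pics/side0.png

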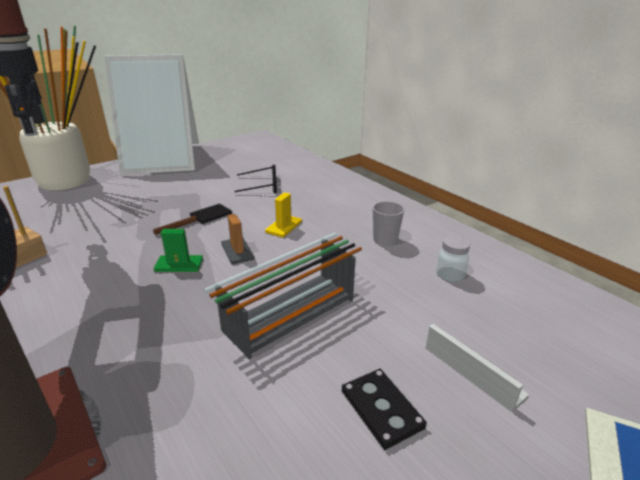

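Top view: the mould is at about (325,480), the fence at (253,498) and the wooden-grip plate at (288,258), between its yellow and green look-alikes. The rack is at (310,368). The side view agrees. Next I'll fit poses to the silhouettes and plan the move to above the fence.

```bash
cat >> h.py <<'E'
from scipy.optimize import minimize
from scipy.spatial.transform import Rotation as Ro
def box(x0,x1,y0,y1,z0,z1): return np.array([[x,y,z] for x in(x0,x1) for y in(y0,y1) for z in(z0,z1)])
MOD=dict(mould=[box(-.035,.035,-.055,.055,0,.015)],
 fence_center=[box(-.005,.005,-.08,.08,0,.05),box(-.005,.040,-.08,.08,0,.005)],
 top_center=[box(-.026,.026,-.046,.046,0,.01),box(-.01,.01,-.023,.023,0,.085)])
def proj(k,X):
    P=X@np.array(k["R"]).T+np.array(k["t"]);M=np.array(k["mtx"])
    if k["w"]:
        r=np.hypot(P[:,0],P[:,1]);q=P[:,:2]*(np.arctan2(r,P[:,2])/np.maximum(r,1e-9))[:,None]
    else: q=P[:,:2]/P[:,2:]
    return q*[M[0,0],M[1,1]]+[M[0,2],M[1,2]]
def cal(c): k=dict(viewer.get_calibration(c));k["w"]=c=="wrist";return k
def render(k,n,p,S=4,z=0):
    m=np.zeros((480*S,640*S),np.uint8);c,s=np.cos(p[2]),np.sin(p[2])
    for b in MOD[n]:
        X=np.c_[p[0]+c*b[:,0]-s*b[:,1],p[1]+s*b[:,0]+c*b[:,1],b[:,2]+z]
        h=cv2.convexHull(((proj(k,X)+.5)*S).round().astype(np.int32));cv2.fillConvexPoly(m,h,1)
    return m
def fit(cams,n,p0,tol=70,z=0):
    """cams already snapped; picks the mask nearest the predicted place, maximises IoU"""
    obs=[]
    for c in cams:
        k=cal(c);pred=proj(k,np.array([[p0[0],p0[1],.02+z]]))[0]
        ms=[r for r in silhouettes(c,n) if np.hypot(r["location"][1]-pred[0],r["location"][0]-pred[1])<tol]
        if ms:
            ms.sort(key=lambda r:np.hypot(r["location"][1]-pred[0],r["location"][0]-pred[1])-30*r["p"])
            obs.append((k,cv2.resize(ms[0]["mask"].astype(np.uint8),None,fx=4,fy=4,interpolation=cv2.INTER_NEAREST)))
    def cost(q,ob=None):
        p=[q[0]*.01,q[1]*.01,q[2]*.1];e=0
        for k,m in (ob or obs):
            r=render(k,n,p,4,z);e+=1-(r&m).sum()/max(1,(r|m).sum())
        return e/len(ob or obs)
    best=None
    for dy in(-.25,0,.25):
        q=np.array([p0[0]*100,p0[1]*100,(p0[2]+dy)*10])
        r=minimize(cost,q,method="Nelder-Mead",options=dict(initial_simplex=np.array([q,q+[1,0,0],q+[0,1,0],q+[0,0,1]]),xatol=.01,fatol=1e-4,maxiter=120))
        if best is None or r.fun<best.fun: best=r
    return np.round([best.x[0]*.01,best.x[1]*.01,best.x[2]*.1],4).tolist(),"iou",round(1-best.fun,3),len(obs)
def plan(pos,yaw,vmax=41,tmax=7):
    """rows from measured pose to (pos, yaw, tool down); half turn free choice given by yaw"""
    s=readout.get_state();p=np.array(s["ee_pos"]);R=Ro.from_euler("xyz",s["eef_rot"]);T=Ro.from_euler("xyz",[np.pi,0,yaw])
    w=(R.inv()*T).as_rotvec();d=np.array(pos)-p
    n=int(np.ceil(max(np.linalg.norm(d)*1000/vmax,np.degrees(np.linalg.norm(w))/tmax,1)))
    rows=[np.r_[(R*Ro.from_rotvec(w*i/n)).inv().apply(d/n)*1000,np.degrees(w)/n].round(1).tolist() for i in range(n)]
    print("from",p.round(4),np.round(s["eef_rot"],4),"t",s["clock"]);
    for i in range(0,n,5): print([rows[i:i+5]])
E
python3 - <<'E'
from h import *
import time
for c in("top","side"): viewer.snapshot(c)
for n,p in(("mould",[.44,-.245,-.15]),("fence_center",[.598,-.28,0]),("top_center",[.483,.26,-.2])):
    print(n,fit(["top","side"],n,p),fit(["top"],n,p),fit(["side"],n,p))
plan([.595,-.28,.2],np.pi/2)
E
```

```text
mould ([0.4413, -0.2442, -0.1579], 'iou', np.float64(0.967), 2) ([0.4406, -0.2433, -0.1582], 'iou', np.float64(0.962), 1) ([0.4418, -0.2443, -0.1598], 'iou', np.float64(0.982), 1)
fence_center ([0.5919, -0.2794, 0.0156], 'iou', np.float64(0.961), 2) ([0.5914, -0.2791, 0.0208], 'iou', np.float64(0.956), 1) ([0.5918, -0.2799, 0.0173], 'iou', np.float64(0.968), 1)
top_center ([0.4766, 0.2557, -0.2247], 'iou', np.float64(0.926), 2) ([0.476, 0.2557, -0.2302], 'iou', np.float64(0.934), 1) ([0.4766, 0.2553, -0.2482], 'iou', np.float64(0.922), 1)
from [0.1971 0.5931 0.1991] [ 3.1416 -0.      2.8208] t 1.9
[[[-27.2, -29.3, -0.0, -0.0, -0.0, 3.0], [-28.7, -27.8, -0.0, -0.0, -0.0, 3.0], [-30.1, -26.3, -0.0, -0.0, -0.0, 3.0], [-31.4, -24.7, -0.0, -0.0, -0.0, 3.0], [-32.7, -23.0, -0.0, -0.0, -0.0, 3.0]]]
[[[-33.8, -21.3, -0.0, -0.0, -0.0, 3.0], [-34.9, -19.5, -0.0, -0.0, -0.0, 3.0], [-35.9, -17.7, -0.0, -0.0, -0.0, 3.0], [-36.7, -15.8, -0.0, -0.0, -0.0, 3.0], [-37.5, -13.8, -0.0, -0.0, -0.0, 3.0]]]
[[[-38.2, -11.9, -0.0, -0.0, -0.0, 3.0], [-38.7, -9.9, -0.0, -0.0, -0.0, 3.0], [-39.2, -7.8, -0.0, -0.0, -0.0, 3.0], [-39.6, -5.8, -0.0, -0.0, -0.0, 3.0], [-39.8, -3.7, -0.0, -0.0, -0.0, 3.0]]]
[[[-39.9, -1.6, -0.0, -0.0, -0.0, 3.0], [-40.0, 0.4, -0.0, -0.0, -0.0, 3.0], [-39.9, 2.5, -0.0, -0.0, -0.0, 3.0], [-39.7, 4.6, -0.0, -0.0, -0.0, 3.0], [-39.4, 6.7, -0.0, -0.0, -0.0, 3.0]]]
[[[-39.0, 8.7, -0.0, -0.0, -0.0, 3.0], [-38.5, 10.7, -0.0, -0.0, -0.0, 3.0], [-37.9, 12.7, -0.0, -0.0, -0.0, 3.0], [-37.2, 14.7, -0.0, -0.0, -0.0, 3.0]]]
```

Call:
play_rows:
  steps:
    - [[-27,-29,0,0,0,3],[-29,-28,0,0,0,3],[-30,-26,0,0,0,3],[-31,-25,0,0,0,3],[-33,-23,0,0,0,3]]
  gripper: 1

```text
clock: 2.32
ee_pos: [0.28, 0.4098, 0.199]
eef_rot: [3.141, 0.0, 2.557]
wrist_force: [1.8, 0.2, 0.3]
opening: 0.999
gripper_force: 0.0
```

Call:
play_rows:
  steps:
    - [[-34,-21,0,0,0,3],[-35,-19,0,0,0,3],[-36,-18,0,0,0,3],[-37,-16,0,0,0,3],[-37,-14,0,0,0,3]]

```text
clock: 2.73
ee_pos: [0.363, 0.2277, 0.1995]
eef_rot: [3.141, 0.0, 2.295]
wrist_force: [1.2, 0.3, 0.8]
opening: 1.002
gripper_force: 0.0
```

Call:
play_rows:
  steps:
    - [[-38,-12,0,0,0,3],[-39,-10,0,0,0,3],[-39,-8,0,0,0,3],[-40,-6,0,0,0,3],[-40,-4,0,0,0,3]]

```text
clock: 3.15
ee_pos: [0.4449, 0.0442, 0.1996]
eef_rot: [3.14, 0.001, 2.033]
wrist_force: [0.6, 0.3, 0.5]
opening: 0.996
gripper_force: 0.0
```

Call:
play_rows:
  steps:
    - [[-40,-2,0,0,0,3],[-40,0,0,0,0,3],[-40,2,0,0,0,3],[-40,5,0,0,0,3],[-39,7,0,0,0,3]]

```text
clock: 3.57
ee_pos: [0.5265, -0.1386, 0.1993]
eef_rot: [3.141, 0.0, 1.77]
wrist_force: [1.7, 0.5, 0.7]
opening: 1.001
gripper_force: 0.0
```

Call:
play_rows:
  steps:
    - [[-39,9,0,0,0,3],[-38,11,0,0,0,3],[-38,13,0,0,0,3],[-37,15,0,0,0,2],[0,0,0,0,0,0]]

```text
clock: 3.98
ee_pos: [0.5933, -0.288, 0.1968]
eef_rot: [-3.14, 0.002, 1.575]
wrist_force: [-1.3, 1.3, 0.4]
opening: 1.0
gripper_force: 0.0
```

```bash
python3 - <<'E'
from h import *
s=readout.get_state();print(np.round(s["ee_pos"],4),np.round(s["eef_rot"],4))
save("wrist","w0")
for n,p in(("mould",[.441,-.244,-.159]),("fence_center",[.592,-.2795,.017])):
    print(n,fit(["wrist"],n,p,150))
E
```

```text
[ 0.5933 -0.288   0.1968] [-3.1405e+00  1.7000e-03  1.5752e+00]
mould ([0.4379, -0.2396, -0.1409], 'iou', np.float64(0.975), 1)
fence_center ([0.5896, -0.2721, 0.0141], 'iou', np.float64(0.975), 1)
```

View pics/w0.png

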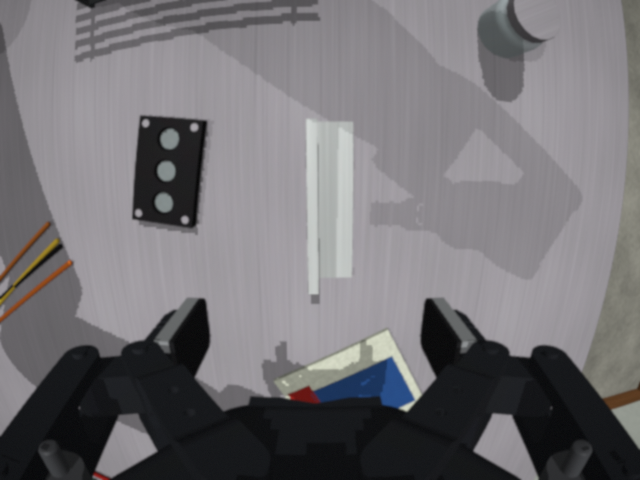

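The wrist view shows the fence at (330,205), upright along x≈312, with its foot to the right (+x), and the mould at (170,172). I'll re-measure now that the arm has settled, then plan the descent.

```bash
python3 - <<'E'
from h import *
viewer.snapshot("wrist")
s=readout.get_state();print(np.round(s["ee_pos"],4),np.round(s["eef_rot"],4))
for n,p in(("mould",[.441,-.244,-.159]),("fence_center",[.592,-.2795,.017])):
    print(n,fit(["wrist"],n,p,150))
plan([.5918,-.2785,.2],np.pi/2+.017)
E
```

```text
[ 0.5923 -0.2809  0.1988] [-3.1411e+00 -7.0000e-04  1.5819e+00]
mould ([0.4392, -0.2421, -0.1505], 'iou', np.float64(0.978), 1)
fence_center ([0.5915, -0.2774, 0.0129], 'iou', np.float64(0.968), 1)
from [ 0.5925 -0.2803  0.1997] [3.1411e+00 1.0000e-04 1.5830e+00] t 4.2833
[[[1.8, -0.7, -0.3, 0.0, 0.0, -0.3]]]
```

Call:
play_rows:
  steps:
    - [[2,-0.7,38,0,0,0],[0,0,40,0,0,0],[0,0,40,0,0,0],[0,0,38,0,0,0],[0,0,20,0,0,0]]

```text
clock: 4.7
ee_pos: [0.589, -0.2764, 0.0187]
eef_rot: [-3.137, -0.003, 1.583]
wrist_force: [-0.1, 0.6, -0.6]
opening: 1.001
gripper_force: 0.0
```

Call:
play_rows:
  steps:
    - [[0,0,2,0,0,0],[0,0,0,0,0,0],[0,0,0,0,0,0],[0,0,0,0,0,0]]

```text
clock: 5.03
ee_pos: [0.594, -0.2804, 0.0246]
eef_rot: [3.137, 0.003, 1.582]
wrist_force: [-0.1, 0.6, 0.7]
opening: 1.002
gripper_force: 0.0
```

Call:
play_rows:
  steps:
    - [[0,0,0,0,0,0],[0,0,0,0,0,0],[0,0,0,0,0,0],[0,0,0,0,0,0],[0,0,0,0,0,0]]
  gripper: -1

```text
clock: 5.45
ee_pos: [0.5919, -0.2796, 0.0214]
eef_rot: [3.141, 0.0, 1.582]
wrist_force: [0.3, -0.8, -0.3]
opening: 0.3
gripper_force: 0.0
```

Call:
play_rows:
  steps:
    - [[0,0,0,0,0,0],[0,0,0,0,0,0],[0,0,0,0,0,0],[0,0,0,0,0,0],[0,0,0,0,0,0]]

```text
clock: 5.87
ee_pos: [0.5917, -0.2795, 0.021]
eef_rot: [-3.141, -0.0, 1.582]
wrist_force: [0.1, -0.1, 0.5]
opening: -0.001
gripper_force: 0.0
```

The gripper closed fully without catching the fence, so I'll look.

```bash
python3 - <<'E'
from h import *
s=save("side","s1");save("wrist","w1")
a=cv2.imread("pics/w1.png");b=cv2.imread("pics/s1.png")[260:460,320:640]
cv2.imwrite("pics/c1.png",np.vstack([cv2.resize(a,(480,360)),cv2.resize(b,(480,240))[:240]]))
st=readout.get_state();print(st["opening"],st["gripper_force"],st["ee_pos"])
print(fit(["side"],"fence_center",[.592,-.2795,.017]))
E
```

```text
-0.0005697482866040865 0.0 [ 0.59180029 -0.2794525   0.02103922]
([0.5917, -0.2799, 0.0259], 'iou', np.float64(0.964), 1)
```

View pics/c1.png

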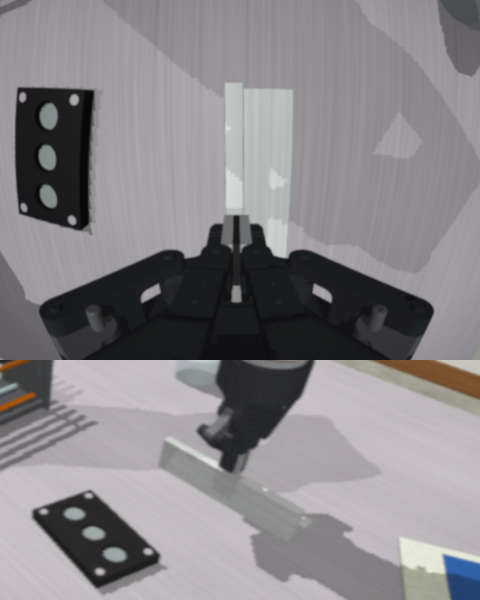

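```bash
python3 - <<'E'
import cv2,numpy as np
a=cv2.imread("pics/w1.png")[260:420,220:420];b=cv2.imread("pics/s1.png")[320:440,420:560]
cv2.imwrite("pics/c2.png",np.hstack([cv2.resize(a,(440,352),interpolation=2),cv2.resize(b,(350,352),interpolation=2)]))
E
```

```text
(no output)
```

View pics/c2.png

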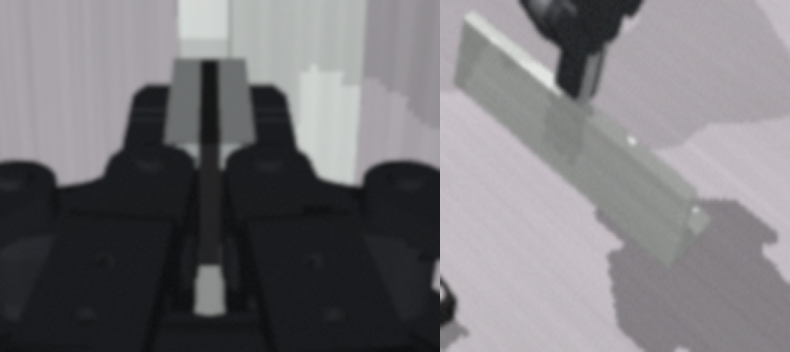

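```bash
python3 - <<'E'
from h import *
s=readout.get_state();p=np.array(s["ee_pos"]);print({k:np.round(v,3).tolist() for k,v in s.items()})
for c in("wrist","side"):
    k=cal(c)
    for z in(0,.02,.03,.04): print(c,z,proj(k,(p+[0,0,z])[None]).round(1))
    c_,s_=.592,-.2795
    print("fence top mid",proj(k,np.array([[.592,-.2795,.05],[.587,-.2795,.05],[.597,-.2795,.05]])).round(1).tolist())
print(fit(["wrist"],"fence_center",[.592,-.2795,.017],250))
E
```

```text
{'clock': 6.017, 'joint_positions': [-0.562, 0.462, 1.573, -0.0, 1.106, -0.572], 'joint_velocities': [-0.001, -0.002, 0.001, 0.002, 0.001, 0.001], 'effort': [-0.002, -56.111, -34.264, -0.0, 0.002, -0.0], 'ee_pos': [0.592, -0.279, 0.021], 'eef_rot': [-3.142, -0.0, 1.582], 'wrist_force': [0.015, -1.246, -0.594], 'moment': [0.009, -0.005, 0.02], 'gripper_force': 0.0, 'opening': 0.002}
wrist 0 [[314.5 280.3]]
wrist 0.02 [[314.4 296. ]]
wrist 0.03 [[314.4 305.1]]
wrist 0.04 [[314.3 315.4]]
fence top mid [[314.8, 304.1], [303.3, 304.0], [326.4, 304.2]]
side 0 [[468.4 366. ]]
side 0.02 [[470.8 356.7]]
side 0.03 [[472.  351.9]]
side 0.04 [[473.3 347. ]]
fence top mid [[472.0, 352.3], [469.9, 353.8], [474.0, 350.9]]
([0.5924, -0.2782, 0.0349], 'iou', np.float64(0.703), 1)
```

Call:
play_rows:
  steps:
    - [[0,0,-10,0,0,0],[0,0,-20,0,0,0],[0,0,-20,0,0,0],[0,0,0,0,0,0],[0,0,0,0,0,0]]

```text
clock: 6.48
ee_pos: [0.5933, -0.2804, 0.0735]
eef_rot: [3.138, 0.002, 1.582]
wrist_force: [0.7, 0.3, -0.4]
opening: -0.003
gripper_force: 0.0
```

```bash
python3 - <<'E'
from h import *
a=save("wrist","w2");b=save("side","s2")
s=readout.get_state();print({k:np.round(v,3).tolist() for k,v in s.items() if k in("ee_pos","wrist_force","opening","gripper_force")})
print(fit(["side"],"fence_center",[.592,-.2795,.017]))
cv2.imwrite("pics/c3.png",np.hstack([cv2.resize(a[100:420,160:480,::-1],(400,400)),cv2.resize(b[260:440,400:580,::-1],(400,400),interpolation=2)]))
E
```

```text
{'ee_pos': [0.591, -0.279, 0.071], 'wrist_force': [-0.874, 0.197, 0.239], 'gripper_force': 0.0, 'opening': 0.001}
([0.5917, -0.279, 0.0031], 'iou', np.float64(0.969), 1)
```

View pics/c3.png

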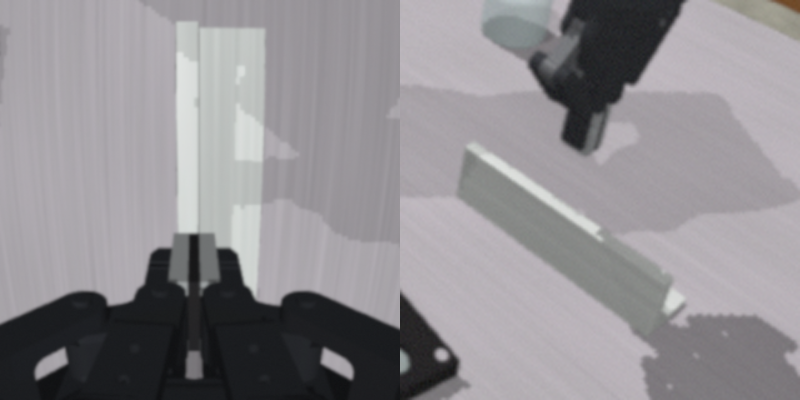

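```bash
python3 - <<'E'
from h import *
p=np.array(readout.get_state()["ee_pos"]);print(p)
for c,px in(("side",(324,482)),("wrist",(288,315))):
    o,d=ray(c,px)
    for z in(.05,.071,.08,.09,.1,.11,.12): print(c,z,(at(c,px,z)-p).round(4)[:2]*1000)
k=cal("wrist");print("cam",(-np.array(k["R"]).T@np.array(k["t"])-p).round(4),np.array(k["R"]).round(3).tolist())
E
```

```text
[ 0.59101542 -0.27902273  0.07001401]
side 0.05 [67.4 28.9]
side 0.071 [43.8 17.1]
side 0.08 [33.7 12. ]
side 0.09 [22.5  6.4]
side 0.1 [11.2  0.8]
side 0.11 [-0.  -4.9]
side 0.12 [-11.3 -10.5]
wrist 0.05 [  0.4 -12.3]
wrist 0.071 [ 0.3 -3.8]
wrist 0.08 [ 0.3 -0.1]
wrist 0.09 [0.3 3.9]
wrist 0.1 [0.3 8. ]
wrist 0.11 [ 0.2 12. ]
wrist 0.12 [ 0.2 16.1]
cam [-1.000e-04  6.740e-02  1.762e-01] [[1.0, 0.01, -0.002], [0.01, -0.965, 0.263], [0.0, -0.263, -0.965]]
```

The shut fingertips are about 36 mm short of the reported TCP. The side and wrist views agree on this, and it explains the empty close. I'll re-grasp that much lower, watching the force.

Call:
play_rows:
  steps:
    - [[0,0,0,0,0,0],[0,0,0,0,0,0],[0,0,0,0,0,0],[0,0,0,0,0,0],[0,0,15,0,0,0]]
  gripper: 1

```text
clock: 7.05
ee_pos: [0.594, -0.2808, 0.0591]
eef_rot: [3.137, 0.003, 1.582]
wrist_force: [1.4, -1.1, 0.9]
opening: 0.705
gripper_force: 0.0
```

Call:
play_rows:
  steps:
    - [[0,0,20,0,0,0],[0,0,15,0,0,0],[0,0,10,0,0,0],[0,0,0,0,0,0],[0,0,0,0,0,0]]

```text
clock: 7.47
ee_pos: [0.5912, -0.2791, 0.0103]
eef_rot: [-3.14, -0.001, 1.582]
wrist_force: [0.8, -0.0, 0.4]
opening: 1.0
gripper_force: 0.0
```

Call:
play_rows:
  steps:
    - [[0,0,10,0,0,0],[0,0,8,0,0,0],[0,0,0,0,0,0],[0,0,0,0,0,0],[0,0,0,0,0,0]]

```text
clock: 7.88
ee_pos: [0.5919, -0.2795, -0.0067]
eef_rot: [3.141, 0.0, 1.582]
wrist_force: [0.1, 0.1, -0.8]
opening: 1.0
gripper_force: 0.0
```

Call:
play_rows:
  steps:
    - [[0,0,0,0,0,0],[0,0,0,0,0,0],[0,0,0,0,0,0],[0,0,0,0,0,0],[0,0,0,0,0,0]]
  gripper: -1

```text
clock: 8.3
ee_pos: [0.5919, -0.2796, -0.0067]
eef_rot: [3.141, 0.0, 1.582]
wrist_force: [0.3, -0.3, 1.1]
opening: 0.298
gripper_force: 0.0
```

Call:
play_rows:
  steps:
    - [[0,0,0,0,0,0],[0,0,0,0,0,0],[0,0,0,0,0,0]]

```text
clock: 8.55
ee_pos: [0.592, -0.2796, -0.0067]
eef_rot: [3.141, 0.0, 1.582]
wrist_force: [0.6, -1.0, 0.9]
opening: 0.101
gripper_force: 60.4
```

```bash
python3 - <<'E'
from h import *
plan([.4919,-.2513,.0035],np.pi/2-.155,vmax=22)
E
```

```text
from [ 0.592  -0.2796 -0.0067] [3.1412e+00 3.0000e-04 1.5816e+00] t 8.55
[[[5.9, -20.0, -2.0, 0.0, 0.0, 1.9], [5.2, -20.1, -2.0, 0.0, 0.0, 1.9], [4.5, -20.3, -2.0, 0.0, 0.0, 1.9], [3.9, -20.4, -2.0, 0.0, 0.0, 1.9], [3.2, -20.6, -2.0, 0.0, 0.0, 1.9]]]
```

Call:
play_rows:
  steps:
    - [[0,0,-5,0,0,0],[0,0,-5,0,0,0],[0,0,0,0,0,0]]

```text
clock: 8.8
ee_pos: [0.5922, -0.2797, 0.004]
eef_rot: [3.141, 0.001, 1.582]
wrist_force: [0.7, -1.1, -1.9]
opening: 0.105
gripper_force: 59.8
```

Call:
play_rows:
  steps:
    - [[6,-20,0,0,0,1.9],[5,-20,0,0,0,1.9],[4.5,-20.3,0,0,0,1.9],[4,-20.4,0,0,0,1.9],[3.2,-20.6,0,0,0,1.9]]

```text
clock: 9.22
ee_pos: [0.4907, -0.2507, 0.003]
eef_rot: [-3.141, -0.0, 1.414]
wrist_force: [-1.0, -0.5, -3.2]
opening: 0.104
gripper_force: 59.9
```

Call:
play_rows:
  steps:
    - [[0,0,0,0,0,0],[0,0,0,0,0,0],[0,0,0,0,0,0],[0,0,0,0,0,0],[0,0,0,0,0,0]]

```text
clock: 9.63
ee_pos: [0.4929, -0.2517, 0.0035]
eef_rot: [3.141, 0.001, 1.416]
wrist_force: [-0.5, -0.2, -3.2]
opening: 0.103
gripper_force: 60.0
```

```bash
python3 - <<'E'
from h import *
for c in("top","side"): viewer.snapshot(c)
w=save("wrist","w3")
s=readout.get_state();print(np.round(s["ee_pos"],4),np.round(s["eef_rot"],4),s["opening"],s["gripper_force"],s["wrist_force"])
z=s["ee_pos"][2]+.0067
print(z)
for c in("side","wrist"):
  print(c,fit([c],"mould",[.441,-.244,-.155],150),fit([c],"fence_center",[.492,-.251,-.155],200,z))
cv2.imwrite("pics/c4.png",w[:,:,::-1])
E
```

```text
[ 0.4923 -0.2513  0.0031] [3.1414e+00 1.0000e-04 1.4161e+00] 0.10366021560944594 59.95893716812134 [ 0.70849929  0.65188613 -2.94817188]
0.00977660217306325
side ([0.4415, -0.2447, -0.1473], 'iou', np.float64(0.98), 1) ([0.4938, -0.252, -0.1525], 'iou', np.float64(0.67), 1)
wrist ([0.4385, -0.2421, -0.1751], 'iou', np.float64(0.787), 1) ([0.4921, -0.2494, -0.1561], 'iou', np.float64(0.716), 1)
```

View pics/c4.png

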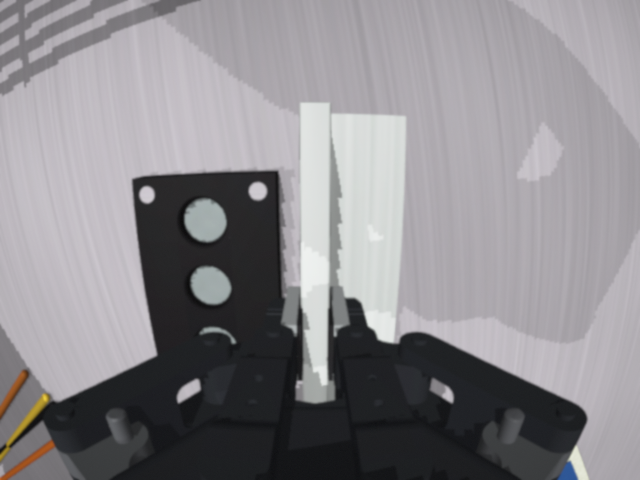

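The wrist view shows the fence held upright at cols 300-330. The mould's near edge is at col ~280, parallel to it, with screws at (194,147) and (190,258) and cavities at (219,205) and (285,210). I'll get the mould yaw from those marks.

```bash
python3 - <<'E'
from h import *
g=cv2.cvtColor(cv2.imread("pics/w3.png"),cv2.COLOR_BGR2GRAY)
def cen(r,c,h):
    p=g[r-h:r+h+1,c-h:c+h+1];_,b=cv2.threshold(p,0,1,cv2.THRESH_OTSU);m=cv2.moments(b,True);return np.array([r-h+m["m01"]/m["m00"],c-h+m["m10"]/m["m00"]]),m["m00"]
P=[]
for r,c,h,z in((194,147,12,.015),(190,258,12,.015),(219,205,28,.013),(285,210,28,.013)):
    q,a=cen(r,c,h);P.append(at("wrist",q,z));print(q.round(1),a,P[-1].round(4))
d=P[1]-P[0];print("yaw from screws",np.arctan2(d[1],d[0]),np.linalg.norm(d))
d=P[2]-P[3];print("yaw from cav",np.arctan2(-d[0],d[1]),np.linalg.norm(d))
# edge of the mould, right side bottom
E=[]
for r in range(185,286,5):
    row=g[r,262:300].astype(float);row=cv2.GaussianBlur(row[None],(5,1),0)[0];i=np.argmax(np.diff(row));E.append([r,262+i+.5])
for z in(0,.015):
    X=np.array([at("wrist",e,z) for e in E]);k=np.polyfit(X[:,1],X[:,0],1);print(z,"yaw",-np.arctan(k[0]),"x at y=-.2495:",np.polyval(k,-.2495),np.std(X[:,0]-np.polyval(k,X[:,1])))
# fence upright top edges z=.06
for lo,hi,sg in((290,310,1),(318,342,-1)):
    E=[]
    for r in range(110,240,5):
        row=cv2.GaussianBlur(g[r,lo:hi].astype(float)[None],(5,1),0)[0];E.append([r,lo+np.argmax(sg*np.diff(row))+.5])
    X=np.array([at("wrist",e,.0598) for e in E]);k=np.polyfit(X[:,1],X[:,0],1);print("fence",-np.arctan(k[0]),np.polyval(k,-.2495),np.std(X[:,0]-np.polyval(k,X[:,1])))
E
```

```text
[194.4 146.4] 220.0 [ 0.4199 -0.1923  0.015 ]
[190.7 257.5] 267.0 [ 0.4739 -0.2006  0.015 ]
[220.  205.1] 1399.0 [ 0.4462 -0.21    0.013 ]
[285.  210.3] 1182.0 [ 0.441  -0.2423  0.013 ]
yaw from screws -0.15242409844437213 0.05464100453565824
yaw from cav -0.15842794190643547 0.03270975183657252
0 yaw -0.15658834558160634 x at y=-.2495: 0.4744151412977303 0.0002478426240433291
0.015 yaw -0.1565883455816093 x at y=-.2495: 0.4759117420390895 0.00022709251869515315
fence -0.15794597476546904 0.4874479009338103 8.161780656639602e-05
fence -0.15338258962171222 0.4969944111897139 0.00014925828220596285
```

Call:
play_rows:
  steps:
    - [[0,0,5,0,0,0],[0,0,4,0,0,0],[0,0,0,0,0,0],[0,0,0,0,0,0],[0,0,0,0,0,0]]

```text
clock: 10.4
ee_pos: [0.4915, -0.251, -0.0063]
eef_rot: [-3.141, -0.0, 1.416]
wrist_force: [0.3, 1.0, -2.8]
opening: 0.1
gripper_force: 60.0
```

Call:
play_rows:
  steps:
    - [[0,-4,0,0,0,0],[0,-4,0,0,0,0],[0,-2,0,0,0,0],[0,0,0,0,0,0],[0,0,0,0,0,0]]

```text
clock: 10.82
ee_pos: [0.4817, -0.2496, -0.0059]
eef_rot: [3.142, -0.0, 1.416]
wrist_force: [-1.1, -0.1, -2.0]
opening: 0.104
gripper_force: 60.0
```

Call:
play_rows:
  steps:
    - [[0,-0.5,0,0,0,0],[0,-0.5,0,0,0,0],[0,0,0,0,0,0],[0,0,0,0,0,0]]

```text
clock: 11.15
ee_pos: [0.481, -0.2495, -0.0059]
eef_rot: [3.142, 0.0, 1.416]
wrist_force: [0.2, 0.4, -3.1]
opening: 0.097
gripper_force: 60.0
```

Call:
play_rows:
  steps:
    - [[0,-0.5,0,0,0,0],[0,-0.5,0,0,0,0],[0,0,0,0,0,0],[0,0,0,0,0,0]]

```text
clock: 11.48
ee_pos: [0.4804, -0.2494, -0.0058]
eef_rot: [3.141, 0.0, 1.416]
wrist_force: [1.4, -1.1, -3.1]
opening: 0.105
gripper_force: 59.8
```

Call:
play_rows:
  steps:
    - [[0,-0.5,0.5,0,0,0],[0,-0.5,0.5,0,0,0],[0,0,0,0,0,0],[0,0,0,0,0,0]]

```text
clock: 11.82
ee_pos: [0.4803, -0.2496, -0.0062]
eef_rot: [3.139, 0.001, 1.416]
wrist_force: [5.8, 0.4, -1.7]
opening: 0.108
gripper_force: 60.1
```

Call:
play_rows:
  steps:
    - [[0,-0.5,0,0,0,0],[0,-0.5,0,0,0,0],[0,0,0,0,0,0],[0,0,0,0,0,0]]

```text
clock: 12.15
ee_pos: [0.4802, -0.2497, -0.0062]
eef_rot: [3.137, 0.001, 1.416]
wrist_force: [8.7, 0.3, -4.7]
opening: 0.104
gripper_force: 59.8
```

Call:
play_rows:
  steps:
    - [[0,1,0.5,0,0,0],[0,0.5,0,0,0,0],[0,0,0,0,0,0],[0,0,0,0,0,0]]

```text
clock: 12.48
ee_pos: [0.4803, -0.2498, -0.0067]
eef_rot: [3.14, 0.001, 1.416]
wrist_force: [5.0, -0.4, 2.9]
opening: 0.099
gripper_force: 60.8
```

Call:
play_rows:
  steps:
    - [[0,0,0,0,0,0],[0,0,0,0,0,0],[0,0,0,0,0,0],[0,0,0,0,0,0],[0,0,0,0,0,0]]
  gripper: 1

```text
clock: 12.9
ee_pos: [0.4788, -0.249, -0.0078]
eef_rot: [-3.14, -0.0, 1.416]
wrist_force: [-0.6, 0.2, -0.1]
opening: 0.81
gripper_force: 0.0
```

Call:
play_rows:
  steps:
    - [[0,0,0,0,0,0],[0,0,-10,0,0,0],[0,0,-30,0,0,0],[0,0,-40,0,0,0],[0,0,-40,0,0,0]]

```text
clock: 13.32
ee_pos: [0.4784, -0.2485, 0.1136]
eef_rot: [-3.139, -0.001, 1.416]
wrist_force: [0.0, -0.2, 0.2]
opening: 1.0
gripper_force: 0.0
```

Call:
play_rows:
  steps:
    - [[0,0,-40,0,0,0],[0,0,-40,0,0,0],[0,0,0,0,0,0],[0,0,0,0,0,0],[0,0,0,0,0,0]]

```text
clock: 13.73
ee_pos: [0.4793, -0.2492, 0.193]
eef_rot: [3.141, 0.0, 1.416]
wrist_force: [0.0, -0.0, -1.0]
opening: 1.003
gripper_force: 0.0
```

```bash
python3 - <<'E'
from h import *
viewer.snapshot("side");viewer.snapshot("top")
w=save("wrist","w5")
s=readout.get_state();print(np.round(s["ee_pos"],4),np.round(s["eef_rot"],4))
for c in("side","top","wrist"):
  m=fit([c],"mould",[.441,-.244,-.156],150);f=fit([c],"fence_center",[.48,-.25,-.156],150)
  a=np.array(m[0]);b=np.array(f[0]);d=b[:2]-a[:2];cc,ss=np.cos(.156),-np.sin(.156)
  print(c,m,f,"rel",(cc*d[0]+ss*d[1])-.04,-ss*d[0]+cc*d[1])
E
```

```text
[ 0.4783 -0.2485  0.1907] [-3.1383e+00 -1.6000e-03  1.4158e+00]
side ([0.4418, -0.2443, -0.1524], 'iou', np.float64(0.975), 1) ([0.4827, -0.2501, -0.1516], 'iou', np.float64(0.831), 1) rel 0.0013044718529334268 0.0006249839599779834
top ([0.4414, -0.243, -0.1465], 'iou', np.float64(0.954), 1) ([0.4815, -0.2488, -0.1361], 'iou', np.float64(0.931), 1) rel 0.0005141865275774399 0.0005006895332042146
wrist ([0.4406, -0.2437, -0.1474], 'iou', np.float64(0.979), 1) ([0.4816, -0.249, -0.1502], 'iou', np.float64(0.979), 1) rel 0.0013255735018693066 0.0011344490916721803
```

View pics/w5.png

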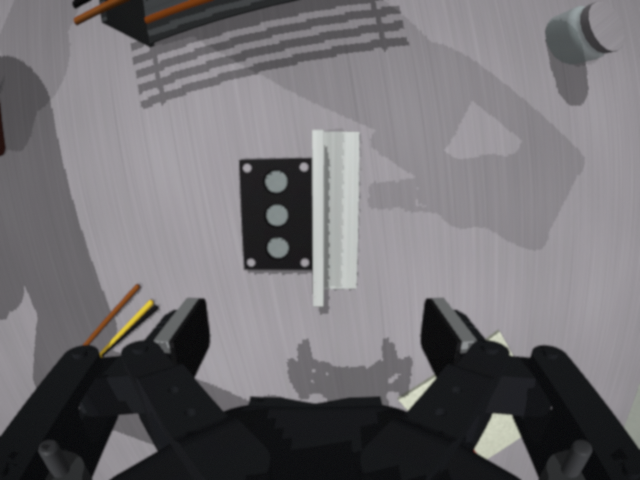

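The fence stands flush against the mould and is centred. Now on to the top plate.

```bash
python3 - <<'E'
from h import *
w=save("wrist","w6");g=cv2.cvtColor(w,cv2.COLOR_RGB2GRAY)
P=[]
for r,c in((169,248),(168,304),(263,251),(263,305)):
    h=5;p=cv2.resize(g[r-h:r+h+1,c-h:c+h+1],None,fx=8,fy=8,interpolation=cv2.INTER_CUBIC);_,b=cv2.threshold(p,0,1,cv2.THRESH_OTSU);m=cv2.moments(b,True)
    q=[r-h+m["m01"]/m["m00"]/8-.44,c-h+m["m10"]/m["m00"]/8-.44];P.append(at("wrist",q,.015));print(np.round(q,1),P[-1].round(4))
P=np.array(P);print("centre",P.mean(0).round(4));d=P[0]+P[1]-P[2]-P[3];print("yaw",np.arctan2(-d[0],d[1]))
plan([.4766,.2555,.2],np.pi/2-.232,vmax=39)
E
```

```text
[167.3 246.1] [ 0.4213 -0.193   0.015 ]
[166.2 302.4] [ 0.4747 -0.2011  0.015 ]
[261.3 249.6] [ 0.4066 -0.2861  0.015 ]
[261.3 303.4] [ 0.4604 -0.2943  0.015 ]
centre [ 0.4408 -0.2436  0.015 ]
yaw -0.15475969234757922
from [ 0.4793 -0.2491  0.1922] [-3.1409e+00 -4.0000e-04  1.4158e+00] t 14.2333
[[[38.3, -6.2, -0.6, -0.0, -0.0, 0.3], [38.3, -6.4, -0.6, -0.0, -0.0, 0.3], [38.2, -6.7, -0.6, -0.0, -0.0, 0.3], [38.2, -6.9, -0.6, -0.0, -0.0, 0.3], [38.2, -7.1, -0.6, -0.0, -0.0, 0.3]]]
[[[38.1, -7.3, -0.6, -0.0, -0.0, 0.3], [38.1, -7.6, -0.6, -0.0, -0.0, 0.3], [38.0, -7.8, -0.6, -0.0, -0.0, 0.3], [38.0, -8.0, -0.6, -0.0, -0.0, 0.3], [37.9, -8.2, -0.6, -0.0, -0.0, 0.3]]]
[[[37.9, -8.5, -0.6, -0.0, -0.0, 0.3], [37.8, -8.7, -0.6, -0.0, -0.0, 0.3], [37.8, -8.9, -0.6, -0.0, -0.0, 0.3]]]
```

Call:
play_rows:
  steps:
    - [[38,-6,-1,0,0,0.3],[38,-6.5,-1,0,0,0.3],[38,-6.7,-1,0,0,0.3],[38,-7,-1,0,0,0.3],[38,-7,-1,0,0,0.3]]

```text
clock: 14.65
ee_pos: [0.4777, -0.0548, 0.1977]
eef_rot: [3.141, -0.0, 1.389]
wrist_force: [1.2, 0.0, 0.8]
opening: 0.999
gripper_force: 0.0
```

Call:
play_rows:
  steps:
    - [[38,-7,-1,0,0,0.3],[38,-7.6,-1,0,0,0.3],[38,-8,0,0,0,0.3],[38,-8,0,0,0,0.3],[38,-8,0,0,0,0.3]]

```text
clock: 15.07
ee_pos: [0.476, 0.1395, 0.1999]
eef_rot: [3.141, -0.0, 1.363]
wrist_force: [0.0, -0.2, -0.2]
opening: 1.0
gripper_force: 0.0
```

Call:
play_rows:
  steps:
    - [[38,-8.5,0,0,0,0.3],[38,-9,0,0,0,0.3],[38,-9,0,0,0,0.3],[0,0,0,0,0,0],[0,0,0,0,0,0]]

```text
clock: 15.48
ee_pos: [0.4738, 0.2565, 0.1993]
eef_rot: [-3.141, 0.0, 1.352]
wrist_force: [-1.3, -0.8, -0.6]
opening: 0.999
gripper_force: 0.0
```

Call:
play_rows:
  steps:
    - [[0,0,0,0,0,0],[0,0,0,0,0,0],[0,0,0,0,0,0]]

```text
clock: 15.73
ee_pos: [0.4747, 0.2533, 0.1996]
eef_rot: [3.142, 0.0, 1.346]
wrist_force: [1.4, 0.6, -0.5]
opening: 1.003
gripper_force: 0.0
```

```bash
python3 - <<'E'
from h import *
w=save("wrist","w7")
print(fit(["wrist"],"top_center",[.4766,.2555,-.232],150))
plan([.4766,.2555,.2],np.pi/2-.232,vmax=39)
E
```

```text
([0.4758, 0.2555, -0.2379], 'iou', np.float64(0.976), 1)
from [0.4748 0.2534 0.1997] [ 3.1414 -0.      1.3458] t 15.8333
[[[2.4, 1.3, -0.3, 0.0, -0.0, 0.4]]]
```

View pics/w7.png

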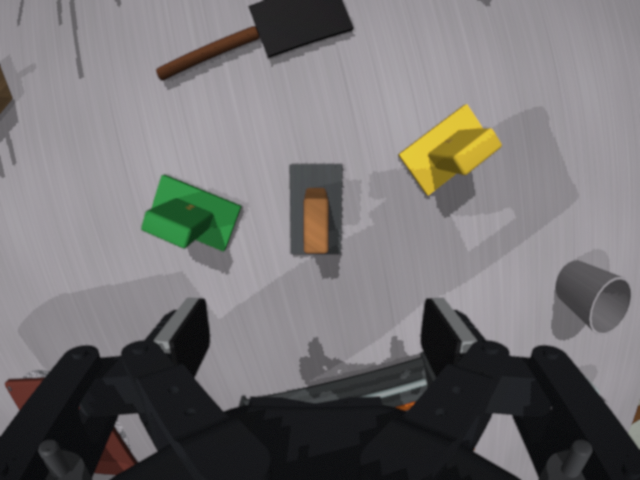

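Call:
play_rows:
  steps:
    - [[2.3,0.7,35,0,0,0.6],[0,0,38,0,0,0],[0,0,38,0,0,0],[0,0,30,0,0,0],[0,0,10,0,0,0]]

```text
clock: 16.25
ee_pos: [0.4721, 0.2544, 0.0435]
eef_rot: [-3.135, 0.005, 1.336]
wrist_force: [-1.4, 0.3, 0.5]
opening: 1.0
gripper_force: 0.0
```

Call:
play_rows:
  steps:
    - [[0,0,0,0,0,0],[0,0,0,0,0,0],[0,0,10,0,0,0],[0,0,10,0,0,0],[0,0,8,0,0,0]]

```text
clock: 16.67
ee_pos: [0.4768, 0.257, 0.0212]
eef_rot: [3.139, -0.001, 1.337]
wrist_force: [-0.2, -0.8, -0.8]
opening: 1.003
gripper_force: 0.0
```

Call:
play_rows:
  steps:
    - [[0,0,0,0,0,0],[0,0,0,0,0,0],[0,0,0,0,0,0],[0,0,0,0,0,0]]

```text
clock: 17.0
ee_pos: [0.4761, 0.2568, 0.0211]
eef_rot: [3.141, -0.0, 1.337]
wrist_force: [0.2, -0.5, 0.2]
opening: 1.002
gripper_force: 0.0
```

Call:
play_rows:
  steps:
    - [[0,0,0,0,0,0],[0,0,0,0,0,0],[0,0,0,0,0,0],[0,0,0,0,0,0],[0,0,0,0,0,0]]
  gripper: -1

```text
clock: 17.42
ee_pos: [0.4757, 0.2566, 0.0207]
eef_rot: [3.142, -0.0, 1.337]
wrist_force: [-0.7, 0.5, 0.1]
opening: 0.305
gripper_force: 0.0
```

Call:
play_rows:
  steps:
    - [[0,0,0,0,0,0],[0,0,0,0,0,0],[0,0,0,0,0,0],[0,0,0,0,0,0]]

```text
clock: 17.75
ee_pos: [0.476, 0.2566, 0.0208]
eef_rot: [3.141, -0.0, 1.337]
wrist_force: [1.0, -0.8, -0.1]
opening: 0.228
gripper_force: 59.4
```

Call:
play_rows:
  steps:
    - [[0,0,-15,0,0,0],[0,0,-35,0,0,0],[0,0,-40,0,0,0],[0,0,-40,0,0,0],[0,0,-35,0,0,0]]

```text
clock: 18.17
ee_pos: [0.4747, 0.2564, 0.1867]
eef_rot: [-3.14, 0.001, 1.337]
wrist_force: [1.5, 0.3, -4.1]
opening: 0.223
gripper_force: 60.0
```

Call:
play_rows:
  steps:
    - [[0,0,-5,0,0,0],[0,0,0,0,0,0],[0,0,0,0,0,0]]

```text
clock: 18.42
ee_pos: [0.4744, 0.2563, 0.1886]
eef_rot: [-3.139, 0.002, 1.337]
wrist_force: [-0.5, -1.0, -5.6]
opening: 0.224
gripper_force: 60.1
```

```bash
python3 - <<'E'
from h import *
s=readout.get_state();print(s["opening"],s["gripper_force"],s["wrist_force"])
plan([.4408,-.2436,.191],np.pi/2-.156,vmax=32)
E
```

```text
0.22434820368665176 60.0766396522522 [-0.51362694 -0.97630839 -5.6489662 ]
from [0.4744 0.2563 0.1886] [-3.1391e+00  1.5000e-03  1.3374e+00] t 18.4167
[[[-30.9, 5.2, -0.1, -0.0, 0.0, -0.3], [-30.9, 5.0, -0.1, -0.0, 0.0, -0.3], [-30.9, 4.9, -0.1, -0.0, 0.0, -0.3], [-31.0, 4.7, -0.1, -0.0, 0.0, -0.3], [-31.0, 4.6, -0.1, -0.0, 0.0, -0.3]]]
[[[-31.0, 4.4, -0.1, -0.0, 0.0, -0.3], [-31.0, 4.3, -0.1, -0.0, 0.0, -0.3], [-31.0, 4.1, -0.1, -0.0, 0.0, -0.3], [-31.1, 4.0, -0.1, -0.0, 0.0, -0.3], [-31.1, 3.8, -0.1, -0.0, 0.0, -0.3]]]
[[[-31.1, 3.7, -0.1, -0.0, 0.0, -0.3], [-31.1, 3.5, -0.1, -0.0, 0.0, -0.3], [-31.1, 3.4, -0.1, -0.0, 0.0, -0.3], [-31.1, 3.2, -0.1, -0.0, 0.0, -0.3], [-31.2, 3.1, -0.1, -0.0, 0.0, -0.3]]]
[[[-31.2, 2.9, -0.1, -0.0, 0.0, -0.3]]]
```

Call:
play_rows:
  steps:
    - [[-16,3,0,0,0,-0.3],[-31,5,0,0,0,-0.3],[-31,5,0,0,0,-0.3],[-31,5,0,0,0,-0.3],[-31,5,0,0,0,-0.3]]

```text
clock: 18.83
ee_pos: [0.4643, 0.1137, 0.1864]
eef_rot: [-3.135, 0.002, 1.364]
wrist_force: [0.4, -1.0, -4.3]
opening: 0.226
gripper_force: 59.9
```

Call:
play_rows:
  steps:
    - [[-31,4.4,0,0,0,-0.3],[-31,4.3,0,0,0,-0.3],[-31,4.1,0,0,0,-0.3],[-31,4,0,0,0,-0.3],[-31,4,0,0,0,-0.3]]

```text
clock: 19.25
ee_pos: [0.4546, -0.0418, 0.1867]
eef_rot: [-3.135, -0.001, 1.39]
wrist_force: [0.9, 0.7, -4.6]
opening: 0.223
gripper_force: 60.0
```

Call:
play_rows:
  steps:
    - [[-31,4,0,0,0,-0.3],[-31,3.5,0,0,0,-0.3],[-31,3.4,0,0,0,-0.3],[-31,3,0,0,0,-0.3],[-31,3,0,0,0,-0.3]]

```text
clock: 19.67
ee_pos: [0.4452, -0.1968, 0.1865]
eef_rot: [-3.135, -0.003, 1.416]
wrist_force: [0.3, -0.7, -3.8]
opening: 0.224
gripper_force: 59.9
```

Call:
play_rows:
  steps:
    - [[-31,2,0,0,0,0],[-16,0,0,0,0,0],[0,0,0,0,0,0],[0,0,0,0,0,0],[0,0,0,0,0,0]]

```text
clock: 20.08
ee_pos: [0.4411, -0.2418, 0.1879]
eef_rot: [-3.137, -0.003, 1.416]
wrist_force: [0.3, 0.3, -5.0]
opening: 0.224
gripper_force: 60.0
```

Call:
play_rows:
  steps:
    - [[0,0,0,0,0,0],[0,0,30,0,0,0],[0,0,30,0,0,0],[0,0,20,0,0,0],[0,0,5,0,0,0]]

```text
clock: 20.5
ee_pos: [0.4398, -0.2401, 0.1011]
eef_rot: [-3.135, -0.004, 1.417]
wrist_force: [-1.2, 0.6, -5.8]
opening: 0.221
gripper_force: 59.9
```

Call:
play_rows:
  steps:
    - [[0,0,0,0,0,0],[0,0,0,0,0,0],[0,0,0,0,0,0],[0,0,0,0,0,0],[0,0,0,0,0,0]]

```text
clock: 20.92
ee_pos: [0.4434, -0.2441, 0.1072]
eef_rot: [3.139, 0.001, 1.416]
wrist_force: [-0.1, -0.5, -5.6]
opening: 0.225
gripper_force: 60.0
```

```bash
python3 - <<'E'
from h import *
s=readout.get_state();z=s["ee_pos"][2]-.0208;print(np.round(s["ee_pos"],4),z,s["eef_rot"],s["opening"],s["gripper_force"])
for c in("side","top","wrist"):save(c,c+"8")
for c in("side","top","wrist"):
  for dz in(-.005,0,.005):print(c,dz,fit([c],"top_center",[.4408,-.2436,-.156],250,z+dz))
  print("fence",fit([c],"fence_center",[.481,-.2495,-.156],150))
plan([.4408,-.2436,.105],np.pi/2-.156,vmax=32)
b=cv2.imread("pics/side8.png")[260:460,300:560];a=cv2.imread("pics/wrist8.png")
cv2.imwrite("pics/c8.png",np.hstack([cv2.resize(a,(400,300)),cv2.resize(b,(390,300))]))
E
```

```text
[ 0.4434 -0.2441  0.1072] 0.08639877780819986 [3.13910963e+00 1.34657753e-03 1.41590950e+00] 0.2254155236766301 59.97245013713837
side -0.005 ([0.4474, -0.2439, -0.1679], 'iou', np.float64(0.825), 1)
side 0 ([0.444, -0.2467, -0.1744], 'iou', np.float64(0.814), 1)
side 0.005 ([0.4405, -0.2496, -0.1795], 'iou', np.float64(0.8), 1)
fence ([0.4895, -0.2509, -0.2628], 'iou', np.float64(0.467), 1)
top -0.005 ([0.4476, -0.2234, -0.1602], 'iou', np.float64(0.623), 1)
top 0 ([0.4479, -0.2196, -0.1667], 'iou', np.float64(0.621), 1)
top 0.005 ([0.4471, -0.2222, -0.1827], 'iou', np.float64(0.615), 1)Traceback (most recent call last):
  File "<stdin>", line 6, in <module>
  File "h.py", line 50, in fit
    r=minimize(cost,q,method="Nelder-Mead",options=dict(initial_simplex=np.array([q,q+[1,0,0],q+[0,1,0],q+[0,0,1]]),xatol=.01,fatol=1e-4,maxiter=120))
    res = _minimize_neldermead(fun, x0, args, callback, bounds=bounds,
                               **options)
    fsim[k] = func(sim[k])
              ~~~~^^^^^^^^
    fx = function(np.copy(x), *(wrapper_args + args))
  File "h.py", line 46, in cost
    return e/len(ob or obs)
           ~^~~~~~~~~~~~~~~
ZeroDivisionError: division by zero
```

```bash
python3 - <<'E'
from h import *
plan([.441,-.2424,.0775],np.pi/2-.155,vmax=6)
E
```

```text
from [ 0.4424 -0.2434  0.1055] [-3.1415e+00 -1.0000e-04  1.4157e+00] t 21.4667
[[[0.2, -0.3, 5.6, -0.0, -0.0, -0.0], [0.2, -0.3, 5.6, -0.0, -0.0, -0.0], [0.2, -0.3, 5.6, -0.0, -0.0, -0.0], [0.2, -0.3, 5.6, -0.0, -0.0, -0.0], [0.2, -0.3, 5.6, -0.0, -0.0, -0.0]]]
```

Call:
play_rows:
  steps:
    - [[0.2,-0.3,5,0,0,0],[0.2,-0.3,6,0,0,0],[0.2,-0.3,6,0,0,0],[0.2,-0.3,6,0,0,0],[0,-0.3,4,0,0,0]]

```text
clock: 21.88
ee_pos: [0.4403, -0.2419, 0.0772]
eef_rot: [-3.14, -0.001, 1.416]
wrist_force: [-0.1, 0.5, -4.5]
opening: 0.225
gripper_force: 60.0
```

Call:
play_rows:
  steps:
    - [[0,0,0,0,0,0],[0,0,0,0,0,0],[0,0,0,0,0,0],[0,0,0,0,0,0],[0,0,0,0,0,0]]

```text
clock: 22.3
ee_pos: [0.4413, -0.2427, 0.079]
eef_rot: [3.141, 0.0, 1.416]
wrist_force: [0.1, 0.6, -3.9]
opening: 0.223
gripper_force: 60.0
```

```bash
python3 - <<'E'
from h import *
for c in("side","wrist"):save(c,c+"9")
s=readout.get_state();z=s["ee_pos"][2]-.0208;print(np.round(s["ee_pos"],4),z,s["eef_rot"])
for dz in(-.004,0,.004):print(dz,fit(["side"],"top_center",[.4408,-.2436,-.156],250,z+dz))
b=cv2.imread("pics/side9.png")[300:460,330:540];a=cv2.imread("pics/wrist9.png")[100:440,140:500]
cv2.imwrite("pics/c9.png",np.hstack([cv2.resize(a,(390,368)),cv2.resize(b,(400,368),interpolation=2)]))
plan([.441,-.2424,.0468],np.pi/2-.155,vmax=6)
E
```

```text
[ 0.4413 -0.2426  0.0789] 0.05813449207141265 [3.14102415e+00 2.95458265e-04 1.41578382e+00]
-0.004 ([0.4447, -0.2429, -0.1543], 'iou', np.float64(0.821), 1)
0 ([0.442, -0.245, -0.1663], 'iou', np.float64(0.814), 1)
0.004 ([0.4391, -0.2474, -0.1653], 'iou', np.float64(0.804), 1)
from [ 0.4411 -0.2425  0.0787] [3.1414e+00 1.0000e-04 1.4158e+00] t 22.55
[[[0.0, -0.0, 5.3, 0.0, 0.0, 0.0], [0.0, -0.0, 5.3, 0.0, 0.0, 0.0], [0.0, -0.0, 5.3, 0.0, 0.0, 0.0], [0.0, -0.0, 5.3, 0.0, 0.0, 0.0], [0.0, -0.0, 5.3, 0.0, 0.0, 0.0]]]
[[[0.0, -0.0, 5.3, 0.0, 0.0, 0.0]]]
```

View pics/c9.png

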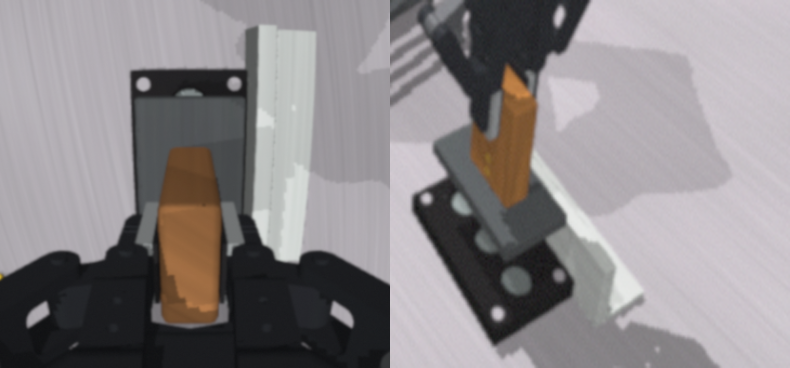

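The plate is held parallel to the mould and clear of the fence, whose face is still flush. Final slow descent.

Call:
play_rows:
  steps:
    - [[0,0,5,0,0,0],[0,0,5,0,0,0],[0,0,5,0,0,0],[0,0,5,0,0,0],[0,0,4,0,0,0]]

```text
clock: 22.97
ee_pos: [0.4406, -0.2421, 0.0535]
eef_rot: [-3.141, -0.001, 1.416]
wrist_force: [0.3, -0.2, -4.2]
opening: 0.222
gripper_force: 60.0
```

Call:
play_rows:
  steps:
    - [[0,0,3,0,0,0],[0,0,2,0,0,0],[0,0,2,0,0,0],[0,0,1,0,0,0],[0,0,0,0,0,0]]

```text
clock: 23.38
ee_pos: [0.441, -0.2424, 0.0465]
eef_rot: [-3.141, -0.0, 1.416]
wrist_force: [-0.5, -0.1, -4.4]
opening: 0.222
gripper_force: 60.0
```

Call:
play_rows:
  steps:
    - [[0,0,0,0,0,0],[0,0,0,0,0,0],[0,0,0,0,0,0],[0,0,0,0,0,0],[0,0,0,0,0,0]]

```text
clock: 23.8
ee_pos: [0.4411, -0.2425, 0.0467]
eef_rot: [3.141, 0.0, 1.416]
wrist_force: [-0.2, -0.3, -3.9]
opening: 0.229
gripper_force: 60.0
```

Call:
play_rows:
  steps:
    - [[0,0,0,0,0,0],[0,0,0,0,0,0],[0,0,0,0,0,0],[0,0,0,0,0,0],[0,0,0,0,0,0]]

```text
clock: 24.22
ee_pos: [0.441, -0.2424, 0.0466]
eef_rot: [-3.142, 0.0, 1.416]
wrist_force: [-1.3, -0.9, -5.0]
opening: 0.223
gripper_force: 60.0
```

```bash
python3 - <<'E'
from h import *
for c in("side","wrist"):save(c,c+"10")
s=readout.get_state();z=s["ee_pos"][2]-.0208;print(np.round(s["ee_pos"],4),z,s["eef_rot"],s["wrist_force"])
for dz in(-.006,0,.006):print(dz,fit(["side"],"top_center",[.4408,-.2436,-.156],250,z+dz))
# plate top face edges in wrist: yaw and centre along y via far edge
g=cv2.cvtColor(cv2.imread("pics/wrist10.png"),cv2.COLOR_BGR2GRAY)
print(mark_of("side","top_center")[:1],proj(cal("side"),np.array([[.4408,-.2436,.026+.0425]])))
E
```

```text
[ 0.441  -0.2424  0.0466] 0.02578893246657616 [-3.14156378e+00 -5.33057187e-06  1.41579690e+00] [ 0.58877744 -0.25743974 -4.36745647]
-0.006 ([0.4458, -0.2415, -0.1625], 'iou', np.float64(0.814), 1)
0 ([0.4417, -0.2447, -0.1778], 'iou', np.float64(0.801), 1)
0.006 ([0.4376, -0.2472, -0.1755], 'iou', np.float64(0.785), 1)
[{'location': [374.1, 385.4], 'p': 0.83}] [[384.21304156 375.50873776]]
```

The underside is about 10.8 mm above the mould and within about 1.5 mm of its centre, with no contact, so I'm handing in.

```bash
python3 -c "
from h import *
print(ticket.hand_in())"
```

```text
the job is handed in; nothing more can be done
None
```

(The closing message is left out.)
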